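Fit the splined T-handle on a vacuum valve and open it

ROBOT

A 6-joint arm with a two-finger parallel gripper is mounted at the origin on the work surface. World frame = base frame: x ahead of the robot, y to its left, z up, the work surface at z = 0. Lengths are in m, angles in degrees, forces in N, time in s.
With the tool pointing down it reaches from about 0.3 to 0.75 m from the base axis. Payload 8.5 kg.
Tool frame: the origin (TCP) lies at the very end of the fingers, on their centre line; the grasp point (between the pads) lies 19 mm behind it; x points along the fingers, y is the direction in which the jaws open and shut, and the axes are right-handed (so a half turn about x gives the same grasp; the last joint's range is limited). The gripper opens to 85 mm and grips with 20 to 120 N. Pads are 22 mm wide; open, the fingers measure 114 mm over their backs; the gripper's body (76 mm by 85 mm) begins 54 mm behind the grasp point. The pads swing forward as they close: fully open they stand 13 mm farther back than shut.
Start: joints at [-83.211, 21.807, 74.336, -0, 83.858, -12.336], TCP at [0.18, -0.52, 0.208] pointing down, gripper open.
Joint ranges: [-178.18, 178.18], [-50.72, 133.34], [12.68, 142.11], [-81.47, 261.47], [9.98, 163.14], [-165.26, 165.26]. Speed limits (degrees/s): [136.94, 136.94, 180, 180, 180, 180].

INTERFACE

Orientations are given as a 3x3 rotation matrix whose columns are the frame's x, y, z axes.
In Python, from rig import sensors, cams, env gives the robot as it stands.
- The arm moves only by the shell command python3 -m crank 'ROWS' [FORCE]. ROWS is a JSON object of lists of equal length, an entry for each row: "hand": the closure in counts, from 0 (fully open) to 255 (shut); "translation": the shift along the tool's x, y, z in m, a list of three; "dr": the turn, a rotation vector about the tool's x, y, z in rad, a list of three. A call has 1 to 5 rows; each row is the pose to reach, as a shift and turn from the pose commanded when the call began, along the tool's axes at that moment; what a row does not reach only later rows make up. A row lasts 1/10 s, in which the tool goes at most 50 mm and 8.59 degrees, less where a joint would pass 70% of its speed; a pose out of reach is approached as far as the arm can. A call with a gripper value outside its range is refused whole. The fingers move at their own pace and stop on an object; FORCE is the grip in N (left out, the last holds). Time passes only in rows, so rows that repeat a pose let the fingers close. It gives the time, the measured TCP pose, the force and the opening at its end, in the units of the state.
- sensors.observe(): the state, without advancing time (a new reading comes with each control period).
- cams.get_image(name): name is "side" or "top" or "wrist"; returns (picture, depth): 400x640x3 uint8, blue, green, red; 400x640 float32, m along the optical axis (not along the pixel's ray), 0 where there is no reading.
- cams.calibration(name): a dict with "vertical_fov" (degrees; the focal length in pixels is half the picture's height over the tangent of half this angle, whatever the lens; pixels are square), "cx", "cy" (the principal point, pixels), "distortion" ([k1, k2, p1, p2, k3] as OpenCV has them; the pictures are not rectified), "extrinsics" (4x4, takes a point from camera to world coordinates). Camera axes: x right, y down, z forward; pixel columns grow to the right and rows downward; lengths in m; the calibration is good to about 2 mm. A picture is of the moment at which its call begins: read the wrist's pose just before it. calibration takes no time and is no camera call; for the wrist camera it gives the pose at the moment of the call.
- env.close_job(): hands the job in, once; it reports no verdict.
The state is a dict: "time_s": time; "q": joint angles; "qvel": joint speeds; "joint_efforts": joint torques, N m; "position": TCP position; "tool_rot": TCP orientation; "ft_force": force on the tool from outside, world axes, zero at the start; "wrist_torque": the same for the moment, N m; "grip_width": finger opening in m.
Only numpy, scipy, OpenCV 4.12 (cv2) and the standard library are available. Lean on these libraries where they do the work, as an engineer would, in place of code of your own. Each camera call takes 0.05 s, during which the arm holds its last target. There are 200 camera calls.

TASK

Put the blue splined T-handle on the vacuum valve's brass splined spindle: press lightly and rock it round just until the teeth mesh, without ever forcing teeth that do not mesh (keep under about 30 N), then push it fully home on the steel flange; the valve must not be turned open before that. Then turn it anticlockwise, seen from above, until the valve is open against its stop, let go and leave the handle sitting there flush. Leave the orange handle and the other things on the bench where they are.

Things in the scene. Friction and masses are not known exactly. Their poses are not given: they have to be found in the camera images.
- handle: blue T-handle, loose, about 0.25 kg, standing mouth down on the table. Origin: centre of its open underside; z up. Round hub 54 mm across up to 42 mm. Blind bore open downwards, 38 mm wide, 36 mm deep; in its lowest 18 mm 6 steel teeth, 5 mm wide, point in to a radius of 13.2 mm, at 30, 90, 150 ... degrees from the handle's x axis
- bar (a point): middle of the blue handle's bar grip, 57 mm above its underside: the bar is 60 mm long along the handle's x, 16 mm thick along its y, and spans 42 to 72 mm above the underside
- valve: steel vacuum valve bolted to the table, upright spindle on its z axis. Origin: centre of its underside, on the table. Base 110 mm square, body 80 mm across, two side ports reach 87 mm along its x either way, 72 mm high. Its x points from the axis to the white 'closed' mark, the green 'open' mark stands 0.9 rad anticlockwise
- seat (a point): on the spindle axis, on top of the steel flange (64 mm across), 80 mm above the table: the handle's underside rests here when fully home
- splines (a point): on the spindle axis, at the top of the 6 brass splines, which stand 20 mm high on the flange, 7 mm wide, 36 mm across over the tips, 24 mm between. They are clamped at an arbitrary angle: no reading gives it; it repeats every 60 degrees, with about 4 degrees of play either side. Unmeshed, the handle's underside sits on their tops and must be turned up to 60 degrees to mesh
- nose (a point): tip of the smooth pilot above the splines, 33 mm above the flange: a cone 8 mm high from 8 to 24 mm diameter, then 5 mm of 24 mm diameter. Splines and pilot are sprung: pressed, they yield down by up to 6 mm, from about 3 N to about 11 N, then are rigid. When the teeth line up, they spring back up into the bore and the force falls away. (This point itself does not move.)
- spindle (a joint): angle of the valve spindle in rad with its red pointer: 0 closed, 0.9 open against the stop; grows anticlockwise seen from above. Stiff: takes about 0.2 N m to turn and stays where left. Starts at 0 to 0.15. It turns with the handle once the teeth mesh; side load on the teeth can then hold the sprung splines down until the turn is eased back a little
- plain_handle: orange T-handle of the same outside shape and size as the blue one, but with a plain round bore 38 mm wide: the wrong part, leave it. Origin: centre of its underside
- gasket: flat copper gasket ring, 48 mm across, 5 mm thick. Origin: centre of its underside. Bystander
- blank_flange: steel disc, 70 mm across, 13 mm thick. Origin: centre of its underside. Bystander
- wrench: open-ended spanner lying flat, its length along its x axis. Bystander
- screwdriver: screwdriver lying flat, its length along its x axis. Bystander
- bolt_jar: pale grey jar with white lid, 60 mm across, 80 mm high, upright. Origin: centre of its underside. Bystander
- clamp_ring: aluminium ring, 60 mm across, 14 mm thick. Origin: centre of its underside. Bystander
Things that resemble listed ones, but are neither listed nor needed, are in the scene too. Of the things like the handle, leave any that is pink; of the rest the smaller one is meant.

How it is judged (in metres and radians):
On the way, in this order (a step that is already met when the one before it is completed fails the run):
1. the blue handle is meshed and fully home on the valve's flange (horizontal distance between handle and seat below 0.004 m and z of handle in the frame of seat below 0.003 m and angle between handle's own z axis and vertical below 0.06 rad), for 0.2 s.
2. the valve is turned open with the handle still home (all of step 1 and value of joint spindle above 0.8 rad), for 0.2 s.
At the end, for the whole second after the job is handed in: The blue handle sits on the valve spindle, its underside within 3 mm of the flange and within 4 mm of the axis, upright within 0.06 rad, at rest and released; the spindle angle is above 0.8 rad (all of step 2 and linear speed of handle below 0.02 m/s); the robot touches nothing.
It fails at once if the handle is pressed on the valve with more than 30 N while it is not yet home (more than 5 mm above the flange) (contact force between handle and valve above 30 N and z of handle in the frame of seat above 0.005 m).
It fails at once if the valve is turned past 0.5 rad while the handle is not yet home (more than 5 mm above the flange) (value of joint spindle above 0.5 rad and z of handle in the frame of seat above 0.005 m).
It fails at once if the orange handle or another bystander is moved by more than 25 mm (distance of any of plain_handle, gasket, blank_flange, wrench, screwdriver, bolt_jar, clamp_ring from where it was at the start of the episode above 0.025 m).
It also fails if it takes over 54 s, if anything falls off the work surface, if the arm or the gripper's body presses on something with over 40 N, if the wrist force passes 120 N, or if a joint passes its speed limit or range.

## Working session

There is one attempt and no reset: what is moved stays moved. The work goes in short steps, Python scripts to look and compute and a shell command to move; the robot and the scene stay as the last step left them, time stands still between calls to the robot, and variables do not carry over. Pictures are saved under pics/ and viewed, about 8 in all and at most 12, crops included, and the job is handed in when it is done.

```bash
ls; mkdir -p pics; cat > h.py <<'E'
import numpy as np, cv2
from rig import sensors, cams, env
def cal(n):
    c=cams.calibration(n); f=200/np.tan(np.radians(c["vertical_fov"])/2)
    K=np.array([[f,0,c["cx"]],[0,f,c["cy"]],[0,0,1.]])
    return K,np.array(c["distortion"],float),np.array(c["extrinsics"])
def ray(C,uv):
    K,D,T=C
    p=cv2.undistortPoints(np.array(uv,float).reshape(-1,1,2),K,D).reshape(-1,2)
    d=np.c_[p,np.ones(len(p))]@T[:3,:3].T
    return T[:3,3],d
def onplane(C,uv,z):
    o,d=ray(C,uv); return o+d*((z-o[2])/d[:,2])[:,None]
def proj(C,P):
    K,D,T=C; R=T[:3,:3].T
    return cv2.projectPoints(np.array(P,float).reshape(-1,1,3),cv2.Rodrigues(R)[0],-R@T[:3,3],K,D)[0].reshape(-1,2)
def two(C1,u1,C2,u2):
    o1,d1=ray(C1,u1);o2,d2=ray(C2,u2);d1=d1[0];d2=d2[0]
    s=np.linalg.lstsq(np.c_[d1,-d2],o2-o1,rcond=None)[0]
    a,b=o1+s[0]*d1,o2+s[1]*d2
    return (a+b)/2,np.linalg.norm(a-b)
E
python3 - <<'E'
from h import *
s=sensors.observe();print(s["time_s"],s["tool_rot"],s["ft_force"],s["grip_width"])
for n in("top","side"):
    im,d=cams.get_image(n);cv2.imwrite(f"pics/{n}0.png",im);np.save(f"pics/{n}0d.npy",d)
    print(n,cal(n)[2].round(3).tolist(),cal(n)[0][0,0])
E
```

```text
pics
0.0 [[-1.59664733e-04  3.27634819e-01 -9.44804424e-01]
 [ 1.44209166e-03 -9.44803378e-01 -3.27634700e-01]
 [-9.99998947e-01 -1.41480629e-03 -3.21627662e-04]] [-0.26247719 -0.90307454 -0.32360486] 0.08522120933597578
top [[0.023, -0.991, 0.133, 0.437], [-0.999, -0.019, 0.031, -0.008], [-0.028, -0.134, -0.991, 1.087], [0.0, 0.0, 0.0, 1.0]] 426.6811594922563
side [[-0.704, -0.399, 0.588, -0.045], [-0.71, 0.375, -0.596, 0.652], [0.017, -0.837, -0.548, 0.674], [0.0, 0.0, 0.0, 1.0]] 425.3857051172374
```

View pics/top0.png

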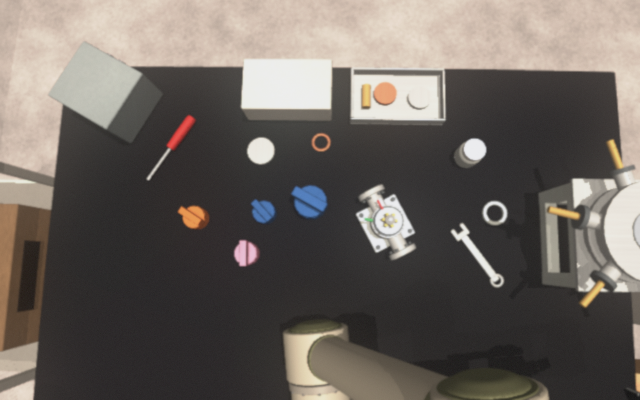

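View pics/side0.png

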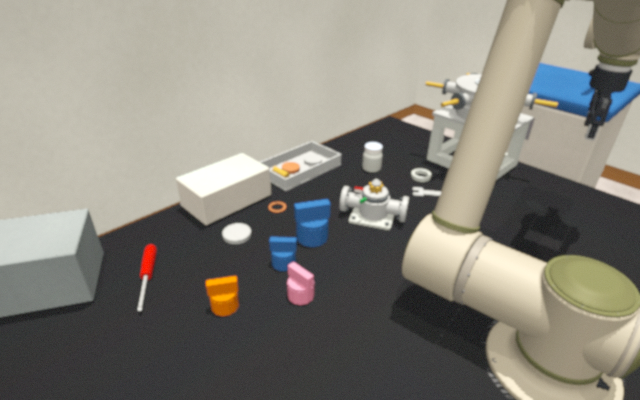

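Candidates in the top view are the small blue at (263,211), the larger blue at (310,200), the pink at (246,253) and the orange at (194,216). Pink is excluded and orange is the wrong part, so of the two blues I want the smaller one, at (263,211) top and (283,253) side. The valve is at (388,220) top and (374,203) side. Next I check the choice in one crop and measure.

```bash
python3 - <<'E'
from h import *
out=[]
for n,box in(("top",(225,170,425,270)),("side",(240,165,420,285))):
    im=cv2.imread(f"pics/{n}0.png");d=np.load(f"pics/{n}0d.npy");C=cal(n)
    x0,y0,x1,y1=box;c=cv2.resize(im[y0:y1,x0:x1],(800,int(800*(y1-y0)/(x1-x0))),interpolation=cv2.INTER_CUBIC);out.append(c[:,:])
    hsv=cv2.cvtColor(im,cv2.COLOR_BGR2HSV);m=cv2.inRange(hsv,(95,120,50),(125,255,255))
    k,l,st,ce=cv2.connectedComponentsWithStats(m)
    for i in range(1,k):
        if st[i,4]<100 or st[i,0]>450: continue
        v,u=np.nonzero((l==i)&(d>0));o,dr=ray(C,np.c_[u,v]);P=o+dr*d[v,u][:,None]
        zt=np.percentile(P[:,2],97);t=P[P[:,2]>zt-.008]
        ev,V=np.linalg.eigh(np.cov(t[:,:2].T))
        print(n,st[i].tolist(),"top z",zt.round(4),"mid",((t.max(0)+t.min(0))/2).round(4),t.mean(0).round(4),len(t),"axis deg",np.degrees(np.arctan2(V[1,1],V[0,1])).round(1),"len",np.ptp(t[:,:2]@V[:,1]).round(3))
img=np.vstack(out);s=min(800/img.shape[1],600/img.shape[0]);cv2.imwrite("pics/crop.png",cv2.resize(img,None,fx=s,fy=s,interpolation=cv2.INTER_AREA))
E
```

```text
top [292, 186, 35, 32, 871] top z 0.106 mid [0.5747 0.0563 0.1032] [0.5747 0.0554 0.1035] 353 axis deg 61.6 len 0.085
top [252, 200, 24, 23, 415] top z 0.0752 mid [0.5486 0.1721 0.0722] [0.5488 0.1718 0.0725] 163 axis deg -136.5 len 0.059
side [269, 198, 62, 74, 2263] top z 0.1029 mid [0.5742 0.0574 0.1   ] [0.5711 0.0602 0.1012] 261 axis deg 61.3 len 0.086
```

View pics/crop.png

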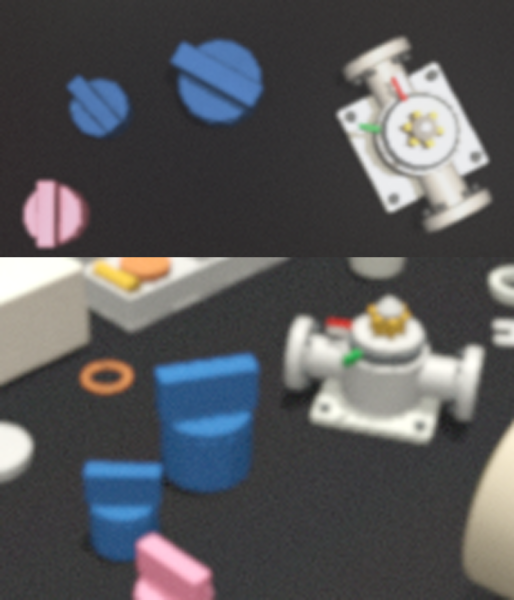

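The crop shows a clearly smaller blue handle whose bar measures 59 mm long (wanted 60); the other is 85 mm. So the small one is right, bar at about (0.549, 0.172), axis about 43.5°. The brass splines are visible too. I'll go via the valve for a wrist look.

```bash
cat >> h.py <<'E'
def go(p,yaw=None):
    """shift & dr (tool axes) from the present pose to TCP p, tool down with tool-y at yaw deg"""
    s=sensors.observe();R=np.array(s["tool_rot"]);t=R.T@(np.array(p)-s["position"])
    if yaw is None: yaw=np.degrees(np.arctan2(R[1,1],R[0,1]))
    a=np.radians(yaw);x=np.array([0,0,-1.]);y=np.array([np.cos(a),np.sin(a),0]);G=np.c_[x,y,np.cross(x,y)]
    dr=cv2.Rodrigues(R.T@G)[0].ravel()
    print("t",s["time_s"],"shift",t.round(4).tolist(),"dr",dr.round(4).tolist())
E
python3 - <<'E'
from h import *
s=sensors.observe();R=np.array(s["tool_rot"]);T=cal("wrist")[2]
print("cam in tool",(R.T@(T[:3,3]-s["position"])).round(3),"\n",(R.T@T[:3,:3]).round(3),cal("wrist")[0])
C=cal("top");print("valve rough",onplane(C,[388,219],.1))
C2=cal("side");print(two(C,[389,219],C2,[375.5,184]))
go([.51,-.17,.30],-47)
E
```

```text
cam in tool [-0.166 -0.    -0.081] 
 [[-0.    -0.314  0.949]
 [ 1.     0.001  0.   ]
 [-0.001  0.949  0.314]] [[357.77421532   0.         327.08581748]
 [  0.         357.77421532 200.93012463]
 [  0.           0.           1.        ]]
valve rough [[ 0.53128069 -0.12798882  0.1       ]]
(array([ 0.53007143, -0.13126112,  0.09973168]), np.float64(0.003164189962070313))
t 0.1 shift [-0.0926, -0.2221, -0.4261] dr [-0.4167, -0.0005, 0.0012]
```

```bash
python3 - <<'E'
from h import *
go([.547,-.115,.26],-47)
E
```

```text
t 0.1 shift [-0.0526, -0.2619, -0.4791] dr [-0.4167, -0.0005, 0.0012]
```

```bash

python3 -m crank '{"hand":[0,0,0,0,0],"translation":[[-0.0526,-0.025,-0.045],[-0.0526,-0.05,-0.09],[-0.0526,-0.07,-0.13],[-0.0526,-0.095,-0.175],[-0.0526,-0.12,-0.22]],"dr":[[-0.09,0,0],[-0.18,0,0],[-0.27,0,0],[-0.36,0,0],[-0.4167,0,0]]}' 20
python3 -m crank '{"hand":[0,0,0,0,0],"translation":[[0,0,0],[0,0,0],[0,0,0],[0,0,0],[0,0,0]],"dr":[[0,0,0],[0,0,0],[0,0,0],[0,0,0],[0,0,0]]}'
python3 -c "
from h import *
go([.547,-.115,.26],-47)"
```

```text
time_s: 0.6
position: [0.3381, -0.3453, 0.2601]
tool_rot: [[0.0, 0.684, -0.729], [0.0, -0.729, -0.684], [-1.0, 0.0, -0.0]]
ft_force: [0.8, -0.6, 0.9]
grip_width: 0.0855
time_s: 1.1
position: [0.3365, -0.3479, 0.2599]
tool_rot: [[-0.0, 0.68, -0.733], [0.0, -0.733, -0.68], [-1.0, -0.0, -0.0]]
ft_force: [-0.9, 0.3, -0.9]
grip_width: 0.0853
t 1.1 shift [-0.0001, -0.0274, -0.3127] dr [-0.0021, -0.0, 0.0004]
```

```bash

python3 -m crank '{"hand":[0,0,0,0,0],"translation":[[0,-0.004,-0.048],[0,-0.008,-0.096],[0,-0.012,-0.144],[0,-0.016,-0.192],[0,-0.02,-0.24]],"dr":[[0,0,0],[0,0,0],[0,0,0],[0,0,0],[0,0,0]]}'
python3 -m crank '{"hand":[0,0,0,0],"translation":[[0,-0.004,-0.048],[0,-0.0074,-0.0727],[0,-0.0074,-0.0727],[0,-0.0074,-0.0727]],"dr":[[0,0,0],[0,0,0],[0,0,0],[0,0,0]]}'
python3 - <<'E'
from h import *
C=cal("wrist");im,d=cams.get_image("wrist");cv2.imwrite("pics/w1.png",im);np.save("pics/w1d.npy",d);np.savez("pics/w1c.npz",K=C[0],D=C[1],T=C[2])
s=sensors.observe();print(s["time_s"],s["position"])
print(proj(C,[.530,-.131,.1]))
E
```

```text
time_s: 1.6
position: [0.5, -0.1678, 0.2601]
tool_rot: [[0.0, 0.681, -0.732], [-0.0, -0.732, -0.681], [-1.0, 0.0, 0.0]]
ft_force: [-0.3, -1.5, -0.6]
grip_width: 0.0855
time_s: 2.0
position: [0.547, -0.1143, 0.2597]
tool_rot: [[-0.001, 0.682, -0.731], [-0.0, -0.731, -0.682], [-1.0, -0.0, 0.001]]
ft_force: [-0.2, 0.3, 0.7]
grip_width: 0.0851
2.05 [ 0.54673395 -0.11473974  0.25991836]
[[327.75379491 197.85494796]]
```

View pics/w1.png

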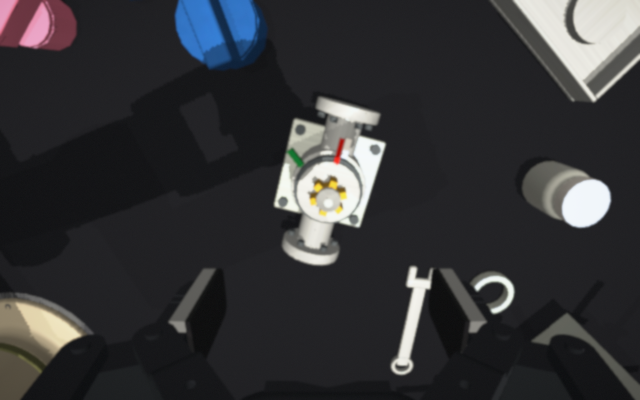

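The wrist view shows the valve with its flange centred near (328,192), brass splines around (328,198), the red pointer at (340,150) and the green mark at (295,158). Now I measure the axis and spline angle.

```bash
python3 - <<'E'
from h import *
from scipy.optimize import least_squares
z=np.load("pics/w1c.npz");C=(z["K"],z["D"],z["T"]);im=cv2.imread("pics/w1.png");d=np.load("pics/w1d.npy")
v,u=np.mgrid[150:240,280:380];v=v.ravel();u=u.ravel();o,dr=ray(C,np.c_[u,v]);P=o+dr*d[v,u][:,None]
h,e=np.histogram(P[:,2],np.arange(.0,.13,.004));print([(round(a,3),int(b)) for a,b in zip(e,h) if b>20])
fl=P[(P[:,2]>.074)&(P[:,2]<.086)];
def circ(q,):
    (x,y),r=cv2.minEnclosingCircle(q[:,:2].astype(np.float32));return x,y,r
print("flange",circ(fl),fl[:,2].mean())
n=P[P[:,2]>.108];print("nose depth",n.mean(0),len(n),P[:,2].max())
hsv=cv2.cvtColor(im,cv2.COLOR_BGR2HSV);m=cv2.inRange(hsv,(15,110,110),(35,255,255));m[:170]=0;m[225:]=0;m[:,:295]=0;m[:,365:]=0
v,u=np.nonzero(m);Q=onplane(C,np.c_[u,v],.1);print("yellow n",len(u),circ(Q))
k,l,st,ce=cv2.connectedComponentsWithStats(m)
for i in range(1,k):
    q=onplane(C,ce[i],.1)[0];print(ce[i].round(1),st[i,4],q.round(4))
# rectified top-down crop at z=.1, 0.2mm/px, x right y up
c=np.array([.530,-.131]);N=400;g=(np.arange(N)-N/2)*.00015
X,Y=np.meshgrid(c[0]+g,c[1]-g);uv=proj(C,np.c_[X.ravel(),Y.ravel(),np.full(X.size,.1)]).astype(np.float32).reshape(N,N,2)
a=cv2.remap(im,uv[...,0],uv[...,1],cv2.INTER_CUBIC)
t=cv2.imread("pics/top0.png");uv=proj(cal("top"),np.c_[X.ravel(),Y.ravel(),np.full(X.size,.1)]).astype(np.float32).reshape(N,N,2)
cv2.imwrite("pics/rect.png",np.hstack([a,cv2.remap(t,uv[...,0],uv[...,1],cv2.INTER_CUBIC)]))
E
```

```text
[(np.float64(0.0), 472), (np.float64(0.004), 69), (np.float64(0.008), 1405), (np.float64(0.012), 157), (np.float64(0.016), 67), (np.float64(0.032), 23), (np.float64(0.036), 52), (np.float64(0.04), 86), (np.float64(0.044), 123), (np.float64(0.048), 166), (np.float64(0.052), 310), (np.float64(0.056), 189), (np.float64(0.06), 423), (np.float64(0.064), 43), (np.float64(0.068), 84), (np.float64(0.072), 773), (np.float64(0.076), 1626), (np.float64(0.08), 473), (np.float64(0.084), 46), (np.float64(0.088), 51), (np.float64(0.092), 50), (np.float64(0.096), 252), (np.float64(0.1), 96), (np.float64(0.104), 217), (np.float64(0.108), 171), (np.float64(0.112), 57)]
flange (0.5312294363975525, -0.12097056210041046, 0.045777253806591034) 0.0791131471666807
nose depth [ 0.54073306 -0.12145754  0.15256635] 263 0.4256231925470246
yellow n 342 (0.5312625765800476, -0.13062646985054016, 0.019252199679613113)
[326.6 189.2] 292 [ 0.5356 -0.1243  0.1   ]
[318. 180.] 1 [ 0.5366 -0.1122  0.1   ]
[338.8 209. ] 26 [ 0.529  -0.1465  0.1   ]
[322.4 212.6] 23 [ 0.5155 -0.1375  0.1   ]
```

View pics/rect.png

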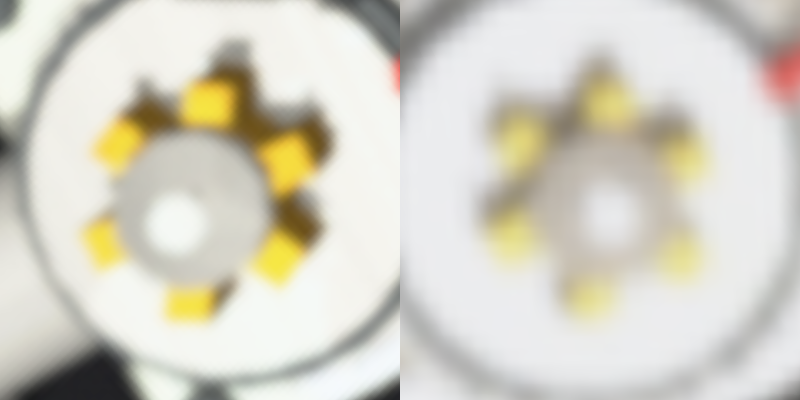

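The splines are clear: opposite pairs give φ = 84.8°, 23.6° and 145.2° in the wrist view and 84.4°, 25.6° and 145.3° in the top view. That makes φ ≈ 24.8° mod 60, with the axis at (0.5298, -0.1310). The handle's bar must lie parallel to a spline.

```bash
python3 -c "
from h import *
go([.559,.18,.22],-46.5)"
```

```text
t 2.05 shift [0.0399, -0.2074, -0.2098] dr [-0.0099, 0.0005, 0.0003]
```

```bash

python3 -m crank '{"hand":[0,0,0,0,0],"translation":[[0,-0.034,-0.034],[0,-0.068,-0.068],[0,-0.102,-0.102],[0,-0.136,-0.136],[0,-0.17,-0.17]],"dr":[[0,0,0],[0,0,0],[0,0,0],[0,0,0],[-0.01,0,0]]}'
python3 -m crank '{"hand":[0,0,0,0],"translation":[[0.02,-0.03,-0.03],[0.04,-0.037,-0.04],[0.04,-0.037,-0.04],[0.04,-0.037,-0.04]],"dr":[[0,0,0],[0,0,0],[0,0,0],[0,0,0]]}'
python3 - <<'E'
from h import *
C=cal("wrist");im,d=cams.get_image("wrist");s=sensors.observe();print(s["time_s"],s["position"])
hsv=cv2.cvtColor(im,cv2.COLOR_BGR2HSV);m=cv2.inRange(hsv,(95,120,40),(125,255,255))
k,l,st,ce=cv2.connectedComponentsWithStats(m)
e=proj(C,[.549,.172,.072])[0];print("expect",e)
i=l[int(e[1]),int(e[0])];print(st[i])
v,u=np.nonzero((l==i)&(d>0));o,dr=ray(C,np.c_[u,v]);P=o+dr*d[v,u][:,None]
h,ed=np.histogram(P[:,2],np.arange(.0,.1,.004));print([(round(a,3),int(b)) for a,b in zip(ed,h) if b>10])
t=P[(P[:,2]>.066)&(P[:,2]<.08)];r=cv2.minAreaRect((t[:,:2]*1000).astype(np.float32));print("bar",r,t.mean(0))
hu=P[(P[:,2]>.036)&(P[:,2]<.047)];print("hub",cv2.minEnclosingCircle((hu[:,:2]*1000).astype(np.float32)))
c=np.array([.549,.172]);N=300;g=(np.arange(N)-N/2)*.0003
X,Y=np.meshgrid(c[0]+g,c[1]-g);uv=proj(C,np.c_[X.ravel(),Y.ravel(),np.full(X.size,.072)]).astype(np.float32).reshape(N,N,2)
a=cv2.remap(im,uv[...,0],uv[...,1],cv2.INTER_CUBIC)
y0,x0=max(int(e[1])-60,0),int(e[0])-80;cr=cv2.resize(im[y0:y0+120,x0:x0+160],(400,300))
cv2.imwrite("pics/w2.png",np.hstack([a,cr]));print("crop",x0,y0)
# bar edges in the wrist image vs the top picture, for a two-view height
T=cal("top");print("two-view bar top:",two(T,proj(T,[.5486,.1721,.0722])[0],C,proj(C,np.r_[np.array(r[0])/1000,t[:,2].mean()])[0]))
E
```

```text
time_s: 2.55
position: [0.5554, 0.1266, 0.2604]
tool_rot: [[0.0, 0.687, -0.726], [-0.0, -0.726, -0.687], [-1.0, 0.0, -0.0]]
ft_force: [1.8, -0.3, -0.2]
grip_width: 0.0855
time_s: 2.95
position: [0.5593, 0.1793, 0.2206]
tool_rot: [[0.0, 0.688, -0.726], [-0.0, -0.726, -0.688], [-1.0, 0.0, 0.0]]
ft_force: [-0.4, -0.7, 1.1]
grip_width: 0.0855
3.0 [0.55962141 0.17912793 0.22124017]
expect [324.99981404 189.85734283]
[ 297  146   56   74 2934]
[(np.float64(0.0), 59), (np.float64(0.004), 24), (np.float64(0.008), 28), (np.float64(0.012), 36), (np.float64(0.016), 24), (np.float64(0.02), 25), (np.float64(0.024), 38), (np.float64(0.028), 23), (np.float64(0.032), 47), (np.float64(0.036), 68), (np.float64(0.04), 1244), (np.float64(0.052), 16), (np.float64(0.056), 15), (np.float64(0.06), 16), (np.float64(0.064), 15), (np.float64(0.068), 855), (np.float64(0.072), 216)]
bar ((550.29443359375, 173.7875213623047), (59.25548553466797, 15.5952730178833), 43.75794219970703) [0.55143844 0.17455794 0.07127916]
hub ((551.5930786132812, 174.1842041015625), 28.479324340820312)
crop 244 129
two-view bar top: (array([0.54926379, 0.17298691, 0.06683101]), np.float64(0.00019436295662383365))
```

View pics/w2.png

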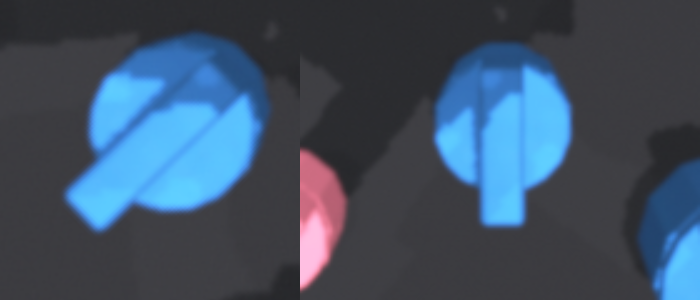

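The image shows the bar aligned with the tool and the hub centred near (326,185). The bar is at (0.5503, 0.1738), axis 43.75°, top about 0.071. Approach with TCP at z = 0.046, so the fingertips clear the hub top at 42 mm.

```bash
python3 -c "
from h import *
go([.5503,.1738,.046],-46.25)"
```

```text
t 3.0 shift [0.1752, -0.0027, 0.0106] dr [-0.0053, -0.0009, -0.0011]
```

```bash

python3 -m crank '{"hand":[0,0,0,0,0],"translation":[[0.04,-0.0025,0.0105],[0.085,-0.0025,0.0105],[0.125,-0.0025,0.0105],[0.155,-0.0025,0.0105],[0.1745,-0.0025,0.0105]],"dr":[[-0.005,0,0],[-0.005,0,0],[-0.005,0,0],[-0.005,0,0],[-0.005,0,0]]}'
python3 -m crank '{"hand":[255,255,255,255,255],"translation":[[0,0,0],[0,0,0],[0,0,0],[0,0,0],[0,0,0]],"dr":[[0,0,0],[0,0,0],[0,0,0],[0,0,0],[0,0,0]]}' 60
python3 -m crank '{"hand":[255,255,255,255,255],"translation":[[0,0,0],[0,0,0],[0,0,0],[0,0,0],[0,0,0]],"dr":[[0,0,0],[0,0,0],[0,0,0],[0,0,0],[0,0,0]]}' 60
```

```text
time_s: 3.5
position: [0.55, 0.1736, 0.0447]
tool_rot: [[-0.001, 0.691, -0.723], [-0.0, -0.723, -0.691], [-1.0, -0.0, 0.001]]
ft_force: [0.4, 0.4, 1.0]
grip_width: 0.0855
time_s: 4.0
position: [0.5505, 0.1754, 0.0467]
tool_rot: [[0.002, 0.693, -0.721], [-0.0, -0.721, -0.693], [-1.0, 0.002, -0.002]]
ft_force: [2.6, -3.0, 8.9]
grip_width: 0.0126
time_s: 4.5
position: [0.5507, 0.1753, 0.0467]
tool_rot: [[0.003, 0.693, -0.721], [-0.0, -0.721, -0.693], [-1.0, 0.002, -0.002]]
ft_force: [0.4, -2.4, 7.4]
grip_width: 0.0122
```

```bash

python3 -m crank '{"hand":[255,255,255,255,255],"translation":[[-0.005,0,0],[-0.03,0,0],[-0.07,0,0],[-0.11,0,0],[-0.15,0,0]],"dr":[[0,0,0],[0,0,0],[0,0,0],[0,0,0],[0,0,0]]}' 60
python3 - <<'E'
from h import *
s=sensors.observe();print(s["time_s"],s["position"],s["grip_width"],s["ft_force"])
C=cal("wrist");im,d=cams.get_image("wrist");sd,_=cams.get_image("side");
p=proj(cal("side"),np.array(s["position"]))[0].astype(int);print(p)
a=sd[max(p[1]-80,0):p[1]+100,max(p[0]-120,0):p[0]+120]
cv2.imwrite("pics/l1.png",np.hstack([cv2.resize(im,(480,300)),cv2.resize(a,(320,300))]))
go([.53,-.131,.21],-65.2)
E
```

```text
time_s: 5.0
position: [0.549, 0.1756, 0.1969]
tool_rot: [[-0.002, 0.693, -0.721], [0.0, -0.721, -0.693], [-1.0, -0.001, 0.001]]
ft_force: [0.6, 0.7, -2.1]
grip_width: 0.0119
5.0 [0.54898685 0.1756122  0.19691217] 0.011944968683966793 [ 0.56610846  0.70816869 -2.11739876]
[279 192]
t 5.1 shift [-0.0096, 0.2065, 0.2282] dr [0.3331, -0.0086, -0.0043]
```

View pics/l1.png

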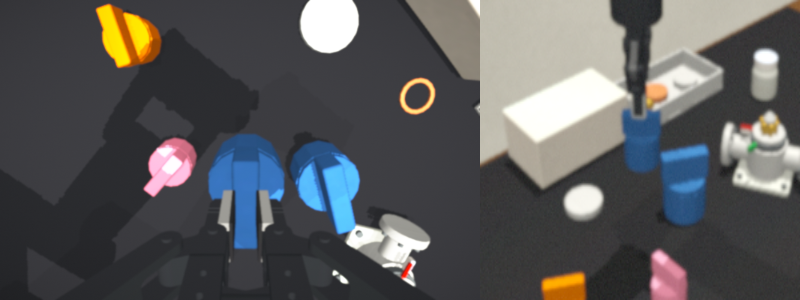

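The handle is held: the bar is between the pads at (245,215) in the wrist view, hanging upright in the side view, and the weight reads about 2.3 N. Carry it over the spindle, rotating to bar 24.8°.

```bash

python3 -m crank '{"hand":[255,255,255,255,255],"translation":[[-0.01,0.015,0.016],[-0.013,0.042,0.046],[-0.013,0.07,0.077],[-0.013,0.1,0.11],[-0.013,0.13,0.144]],"dr":[[0.04,0,0],[0.1,0,0],[0.16,0,0],[0.22,0,0],[0.28,0,0]]}'
python3 -c "
from h import *
go([.5307,-.1306,.21],-65.2)"
```

```text
time_s: 5.6
position: [0.535, -0.0192, 0.2076]
tool_rot: [[-0.002, 0.465, -0.885], [0.001, -0.885, -0.465], [-1.0, -0.002, 0.001]]
ft_force: [0.8, -0.3, -1.6]
grip_width: 0.0119
t 5.6 shift [-0.0025, 0.0966, 0.0557] dr [0.0509, 0.0015, 0.0016]
```

```bash

python3 -m crank '{"hand":[255,255,255,255,255],"translation":[[0,0.034,0.02],[0,0.064,0.037],[0,0.0855,0.049],[0,0.0966,0.0557],[0,0.0966,0.0557]],"dr":[[0.02,0,0],[0.04,0,0],[0.05,0,0],[0.05,0,0],[0.05,0,0]]}'
python3 - <<'E'
from h import *
go([.5307,-.1306,.168],-65.2)
C=cal("wrist");im,d=cams.get_image("wrist")
s=sensors.observe();R=np.array(s["tool_rot"]);p=np.array(s["position"])
hsv=cv2.cvtColor(im,cv2.COLOR_BGR2HSV);m=cv2.inRange(hsv,(95,120,30),(125,255,255))
v,u=np.nonzero((m>0)&(d>.1)&(d<.3));o,dr=ray(C,np.c_[u,v]);P=o+dr*d[v,u][:,None];Q=(P-p)@R  # tool coords
print(len(Q),np.percentile(Q,[1,50,99],axis=0).round(4).tolist())
h,e=np.histogram(Q[:,0],np.arange(-.04,.06,.004));print([(round(a,3),int(b)) for a,b in zip(e,h) if b>10])
hub=Q[(Q[:,0]>-.003)&(Q[:,0]<.008)];print("hub ring y",hub[:,1].min(),hub[:,1].max(),"zmax",hub[:,2].max())
bar=Q[Q[:,0]<-.018];print("bar",bar[:,1].min(),bar[:,1].max(),bar[:,2].min(),bar[:,2].max(),np.median(bar[:,0]))
sd,_=cams.get_image("side");q=proj(cal("side"),[.53,-.131,.14])[0].astype(int)
cv2.imwrite("pics/a1.png",np.hstack([cv2.resize(im,(480,300)),cv2.resize(sd[q[1]-60:q[1]+60,q[0]-64:q[0]+64],(320,300))]))
E
```

```text
time_s: 6.1
position: [0.5314, -0.1302, 0.2077]
tool_rot: [[-0.002, 0.421, -0.907], [0.001, -0.907, -0.421], [-1.0, -0.001, 0.001]]
ft_force: [1.1, 0.7, -2.2]
grip_width: 0.0123
t 6.1 shift [0.0397, 0.0001, 0.0008] dr [0.0012, 0.001, 0.0014]
16364 [[-0.0303, -0.1795, -0.1442], [0.0253, -0.0187, -0.0273], [0.1576, 0.0255, 0.0282]]
[(np.float64(-0.04), 30), (np.float64(-0.036), 44), (np.float64(-0.032), 61), (np.float64(-0.028), 3064), (np.float64(-0.024), 655), (np.float64(-0.02), 112), (np.float64(-0.016), 97), (np.float64(-0.012), 93), (np.float64(-0.008), 93), (np.float64(-0.004), 80), (np.float64(-0.0), 128), (np.float64(0.004), 2864), (np.float64(0.008), 219), (np.float64(0.012), 183), (np.float64(0.016), 166), (np.float64(0.02), 165), (np.float64(0.024), 157), (np.float64(0.028), 141), (np.float64(0.032), 124), (np.float64(0.036), 99), (np.float64(0.04), 52)]
hub ring y -0.025148956597206718 0.027786315521682512 zmax 0.013777308783206066
bar -0.017196111673076466 0.01987914239218985 -0.028109538170870516 0.03224565636160858 -0.02463545250824331
```

View pics/a1.png

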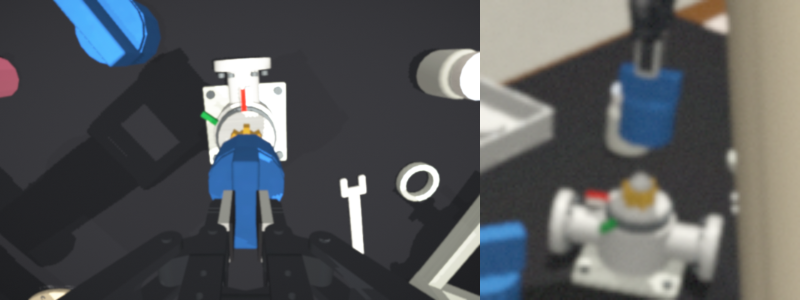

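The handle is upright and centred over the spindle. In the tool frame its centre sits at about z +1.7 mm (allowed for), with the underside about 47 mm beyond the TCP. Descend to just above the splines.

```bash

python3 -m crank '{"hand":[255,255,255,255,255],"translation":[[0.02,0,0],[0.035,0,0],[0.044,0,0],[0.05,0,0],[0.055,0,0]],"dr":[[0,0,0],[0,0,0],[0,0,0],[0,0,0],[0,0,0]]}'
python3 -m crank '{"hand":[255,255,255],"translation":[[0.0015,0,0],[0.003,0,0],[0.004,0,0]],"dr":[[0,0,0],[0,0,0],[0,0,0]]}'
```

```text
time_s: 6.7
position: [0.532, -0.1289, 0.1536]
tool_rot: [[0.0, 0.423, -0.906], [-0.0, -0.906, -0.423], [-1.0, 0.0, -0.0]]
ft_force: [0.2, -0.2, -1.4]
grip_width: 0.0125
time_s: 7.0
position: [0.5319, -0.1295, 0.1498]
tool_rot: [[0.001, 0.422, -0.907], [-0.0, -0.907, -0.422], [-1.0, 0.0, -0.0]]
ft_force: [0.4, 0.1, -2.8]
grip_width: 0.0122
```

```bash

python3 -m crank '{"hand":[255,255,255,255],"translation":[[0.001,0.0006,0.001],[0.002,0.0006,0.001],[0.003,0.0006,0.001],[0.004,0.0006,0.001]],"dr":[[0,0,0],[0,0,0],[0,0,0],[0,0,0]]}'
python3 -m crank '{"hand":[255,255],"translation":[[0.001,0,0],[0.002,0,0]],"dr":[[0,0,0],[0,0,0]]}'
```

```text
time_s: 7.4
position: [0.5312, -0.1305, 0.1456]
tool_rot: [[0.0, 0.422, -0.907], [-0.0, -0.907, -0.422], [-1.0, 0.0, -0.0]]
ft_force: [-0.2, 0.8, -2.8]
grip_width: 0.0116
time_s: 7.6
position: [0.5312, -0.1304, 0.1435]
tool_rot: [[0.0, 0.422, -0.907], [0.0, -0.907, -0.422], [-1.0, -0.0, -0.0]]
ft_force: [-0.4, 0.5, -2.2]
grip_width: 0.0122
```

The underside is already about 3.5 mm below the spline tops with no load, so it looks meshed. Keep going gently.

```bash

python3 -m crank '{"hand":[255,255,255],"translation":[[0.001,0,0],[0.002,0,0],[0.003,0,0]],"dr":[[0,0,0],[0,0,0],[0,0,0]]}'
python3 -m crank '{"hand":[255,255,255,255],"translation":[[0.0015,0,0],[0.003,0,0],[0.0045,0,0],[0.006,0,0]],"dr":[[0,0,0],[0,0,0],[0,0,0],[0,0,0]]}'
```

```text
time_s: 7.9
position: [0.5312, -0.1304, 0.1405]
tool_rot: [[0.0, 0.422, -0.907], [-0.0, -0.907, -0.422], [-1.0, 0.0, -0.0]]
ft_force: [-0.7, 1.0, -1.6]
grip_width: 0.0124
time_s: 8.3
position: [0.5311, -0.1304, 0.1344]
tool_rot: [[-0.0, 0.422, -0.907], [0.0, -0.907, -0.422], [-1.0, -0.0, 0.0]]
ft_force: [-0.6, 0.3, -2.6]
grip_width: 0.012
```

Meshed (underside about 0.087, no load). Push home: contact is expected at TCP z ≈ 0.127.

```bash

python3 -m crank '{"hand":[255,255,255,255],"translation":[[0.0015,0,0],[0.003,0,0],[0.0045,0,0],[0.0055,0,0]],"dr":[[0,0,0],[0,0,0],[0,0,0],[0,0,0]]}'
python3 -m crank '{"hand":[255,255,255],"translation":[[0.0008,0,0],[0.0016,0,0],[0.0024,0,0]],"dr":[[0,0,0],[0,0,0],[0,0,0]]}'
```

```text
time_s: 8.7
position: [0.5311, -0.1304, 0.1289]
tool_rot: [[-0.0, 0.422, -0.907], [0.0, -0.907, -0.422], [-1.0, -0.0, 0.0]]
ft_force: [-0.8, -0.1, -2.5]
grip_width: 0.012
time_s: 9.0
position: [0.5313, -0.1305, 0.1268]
tool_rot: [[0.001, 0.422, -0.907], [-0.0, -0.907, -0.422], [-1.0, 0.001, -0.0]]
ft_force: [0.4, -0.6, 1.3]
grip_width: 0.012
```

```bash

python3 -m crank '{"hand":[255,255,255,255],"translation":[[0.0005,0,0],[0.001,0,0],[0.001,0,0],[0.001,0,0]],"dr":[[0,0,0],[0,0,0],[0,0,0],[0,0,0]]}'
python3 - <<'E'
from h import *
C=cal("wrist");s=sensors.observe();im,d=cams.get_image("wrist");sd,ds=cams.get_image("side")
print(s["time_s"],s["position"],s["ft_force"],s["wrist_torque"])
q=proj(cal("side"),[.53,-.131,.10])[0].astype(int)
cv2.imwrite("pics/b1.png",np.hstack([cv2.resize(im[:,100:540],(340,310)),cv2.resize(sd[q[1]-50:q[1]+50,q[0]-64:q[0]+64],(400,310),interpolation=cv2.INTER_CUBIC)]))
E
```

```text
time_s: 9.4
position: [0.5317, -0.1309, 0.1266]
tool_rot: [[0.002, 0.422, -0.907], [-0.001, -0.907, -0.422], [-1.0, 0.002, -0.001]]
ft_force: [0.0, -2.1, 4.6]
grip_width: 0.0123
9.4 [ 0.53169438 -0.13094253  0.12657139] [ 2.27713235e-03 -2.09940802e+00  4.60883744e+00] [-0.24808739  0.06643188 -0.00873054]
```

View pics/b1.png

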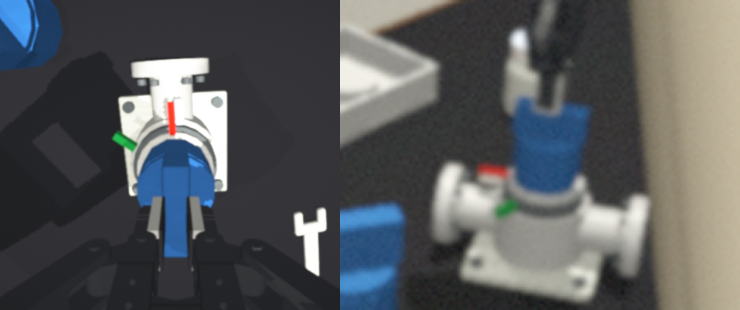

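Fully home: the hub sits flush on the flange in the side view, the pointer is still near closed, and the force is about +7 N over the weight. Now turn anticlockwise (negative about tool x).

```bash

python3 -m crank '{"hand":[255,255,255,255,255],"translation":[[0,-0.0002,0],[0,-0.0003,0],[0,-0.0005,0.0001],[0,-0.0007,0.0001],[0,-0.0008,0.0002]],"dr":[[-0.1,0,0],[-0.2,0,0],[-0.3,0,0],[-0.4,0,0],[-0.5,0,0]]}' 80
python3 -c "
from h import *
s=sensors.observe();print(s['wrist_torque'])"
python3 -m crank '{"hand":[255,255,255,255],"translation":[[0,-0.0002,0],[0,-0.0003,0],[0,-0.0005,0.0001],[0,-0.0005,0.0001]],"dr":[[-0.1,0,0],[-0.2,0,0],[-0.28,0,0],[-0.28,0,0]]}'
python3 -c "
from h import *
s=sensors.observe();print(s['wrist_torque'])"
```

```text
time_s: 10.0
position: [0.531, -0.1298, 0.1266]
tool_rot: [[0.002, 0.807, -0.59], [-0.0, -0.59, -0.807], [-1.0, 0.002, -0.001]]
ft_force: [-0.8, 0.3, 7.2]
grip_width: 0.0106
[ 0.12794791  0.20639263 -0.18639067]
time_s: 10.4
position: [0.5304, -0.1295, 0.1266]
tool_rot: [[0.001, 0.938, -0.346], [-0.0, -0.346, -0.938], [-1.0, 0.001, -0.0]]
ft_force: [-1.3, 0.6, 6.5]
grip_width: 0.0111
[ 0.15189516  0.32413911 -0.08495125]
```

```bash

python3 -m crank '{"hand":[255,255,255,255],"translation":[[0,0,0],[0,-0.0001,0],[0,-0.0001,0],[0,-0.0001,0]],"dr":[[-0.04,0,0],[-0.08,0,0],[-0.12,0,0],[-0.12,0,0]]}'
python3 -c "
from h import *
s=sensors.observe();print(s['wrist_torque'])"
python3 -m crank '{"hand":[255,255,255],"translation":[[0,0,0],[0,-0.0001,0],[0,-0.0001,0]],"dr":[[-0.04,0,0],[-0.08,0,0],[-0.08,0,0]]}'
python3 -c "
from h import *
s=sensors.observe();print(s['wrist_torque'])"
```

```text
time_s: 10.8
position: [0.5301, -0.1294, 0.1266]
tool_rot: [[0.001, 0.973, -0.232], [-0.0, -0.232, -0.973], [-1.0, 0.001, 0.0]]
ft_force: [-2.7, 0.4, 6.7]
grip_width: 0.0111
[ 0.18542476  0.49583616 -0.1355235 ]
time_s: 11.1
position: [0.53, -0.1294, 0.1266]
tool_rot: [[0.001, 0.988, -0.154], [-0.0, -0.154, -0.988], [-1.0, 0.001, 0.0]]
ft_force: [-3.4, 0.7, 7.6]
grip_width: 0.0113
[ 0.20322251  0.45686383 -0.10745497]
```

```bash
cat > ptr.py <<'E'
from h import *
C=cal("wrist");im,d=cams.get_image("wrist");hsv=cv2.cvtColor(im,cv2.COLOR_BGR2HSV);t,dt=cams.get_image("top");cv2.imwrite("pics/topl.png",t)
for n,I,Cc in(("wrist",im,C),("top",t,cal("top"))):
    H=cv2.cvtColor(I,cv2.COLOR_BGR2HSV)
    for c,m in(("red",cv2.inRange(H,(0,150,80),(6,255,255))|cv2.inRange(H,(172,150,80),(180,255,255))),("green",cv2.inRange(H,(45,100,40),(85,255,255)))):
        v,u=np.nonzero(m)
        if len(u)==0: print(n,c,"none");continue
        P=onplane(Cc,np.c_[u,v],.075)[:,:2]-[.5297,-.131];P=P[np.hypot(*P.T)<.075]
        if len(P): print(n,c,len(P),"angle",np.degrees(np.arctan2(P[:,1].mean(),P[:,0].mean())).round(1),np.hypot(*P.T).min().round(3),np.hypot(*P.T).max().round(3))
s=sensors.observe();print(s["time_s"],s["wrist_torque"],s["ft_force"])
E
python3 ptr.py
python3 - <<'E'
from h import *
t=cv2.imread("pics/top0.png");H=cv2.cvtColor(t,cv2.COLOR_BGR2HSV)
for lo,hi in(((0,150,80),(6,255,255)),((45,100,40),(85,255,255))):
    v,u=np.nonzero(cv2.inRange(H,lo,hi));P=onplane(cal("top"),np.c_[u,v],.075)[:,:2]-[.5297,-.131];P=P[np.hypot(*P.T)<.075];print("start",np.degrees(np.arctan2(P[:,1].mean(),P[:,0].mean())) if len(P) else None,len(P))
E
```

```text
wrist red 305 angle 79.1 0.029 0.054
wrist green 292 angle 87.2 0.037 0.057
top green none
11.2 [ 0.11853384  0.4729592  -0.09880173] [-2.26149071  0.93539639  7.50028389]
start None 0
start 87.04364796142323 6
```

By pointer the spindle is at about 0.76 rad (red 79.1° against the green mark at 87.2°). Turn on.

```bash

python3 -m crank '{"hand":[255,255,255,255],"translation":[[0,0,0],[0,-0.0001,0],[0,-0.0001,0],[0,-0.0001,0]],"dr":[[-0.04,0,0],[-0.08,0,0],[-0.12,0,0],[-0.12,0,0]]}'
python3 ptr.py
python3 -m crank '{"hand":[255,255,255],"translation":[[0,0,0],[0,0,0],[0,0,0]],"dr":[[-0.03,0,0],[-0.06,0,0],[-0.06,0,0]]}'
python3 ptr.py
```

```text
time_s: 11.6
position: [0.5299, -0.1294, 0.1266]
tool_rot: [[0.001, 0.999, -0.036], [0.0, -0.036, -0.999], [-1.0, 0.001, -0.0]]
ft_force: [-2.8, 1.3, 8.0]
grip_width: 0.0111
wrist red 312 angle 79.8 0.029 0.055
wrist green 294 angle 87.2 0.037 0.057
top green none
11.7 [ 0.15512533  0.45872333 -0.7771335 ] [-2.32905555  0.57927024  7.6966233 ]
time_s: 12.0
position: [0.5298, -0.1294, 0.1265]
tool_rot: [[0.001, 1.0, 0.023], [0.0, 0.023, -1.0], [-1.0, 0.001, -0.0]]
ft_force: [-2.1, 2.0, 6.8]
grip_width: 0.0108
wrist red 315 angle 79.9 0.029 0.055
wrist green 309 angle 87.3 0.037 0.057
top green none
12.1 [ 0.20863843  0.53891154 -1.07512993] [-2.93534653  1.12313469  7.03462244]
```

Torque has risen to 1.07 N m and the pointer has stalled, so it is against the stop. Ease the wind-up back, then release and rise.

```bash

python3 -m crank '{"hand":[255,255,255,255],"translation":[[0,0,0],[-0.0005,0,0],[-0.0005,0,0],[-0.0005,0,0]],"dr":[[0.05,0,0],[0.1,0,0],[0.14,0,0],[0.14,0,0]]}'
python3 ptr.py
python3 -m crank '{"hand":[150,0,0,0,0],"translation":[[0,0,0],[0,0,0],[0,0,0],[0,0,0],[0,0,0]],"dr":[[0,0,0],[0,0,0],[0,0,0],[0,0,0],[0,0,0]]}' 20
python3 -m crank '{"hand":[0,0,0,0,0],"translation":[[-0.005,0,0],[-0.02,0,0],[-0.05,0,0],[-0.08,0,0],[-0.1,0,0]],"dr":[[0,0,0],[0,0,0],[0,0,0],[0,0,0],[0,0,0]]}'
python3 ptr.py
python3 - <<'E'
from h import *
C=cal("wrist");im,d=cams.get_image("wrist");hsv=cv2.cvtColor(im,cv2.COLOR_BGR2HSV)
m=cv2.inRange(hsv,(95,120,30),(125,255,255));v,u=np.nonzero((m>0)&(d>0));o,dr=ray(C,np.c_[u,v]);P=o+dr*d[v,u][:,None]
P=P[np.hypot(*(P[:,:2]-[.53,-.131]).T)<.05]
b=P[P[:,2]>.143];h=P[(P[:,2]>.115)&(P[:,2]<.127)]
print("bar",cv2.minAreaRect((b[:,:2]*1000).astype(np.float32)),"top z",np.median(b[:,2]),"hub top",np.median(h[:,2]),len(b),len(h))
sd,_=cams.get_image("side");q=proj(cal("side"),[.53,-.131,.10])[0].astype(int)
cv2.imwrite("pics/c1.png",np.hstack([cv2.resize(im,(400,250)),cv2.resize(sd[q[1]-50:q[1]+50,q[0]-64:q[0]+96],(400,250),interpolation=cv2.INTER_CUBIC)]))
E
```

```text
time_s: 12.5
position: [0.5299, -0.1294, 0.1266]
tool_rot: [[0.0, 0.993, -0.116], [0.0, -0.116, -0.993], [-1.0, 0.0, -0.0]]
ft_force: [-2.5, 1.0, 5.0]
grip_width: 0.011
wrist red 313 angle 79.8 0.029 0.054
wrist green 294 angle 87.2 0.037 0.057
top green none
12.6 [ 0.12853461  0.41084848 -0.32381299] [-1.43509508  0.90794064  6.42210295]
time_s: 13.1
position: [0.5299, -0.1295, 0.1261]
tool_rot: [[-0.0, 0.993, -0.115], [0.0, -0.115, -0.993], [-1.0, -0.0, -0.0]]
ft_force: [-0.3, 0.6, -0.2]
grip_width: 0.0819
time_s: 13.6
position: [0.5302, -0.1296, 0.2287]
tool_rot: [[0.003, 0.993, -0.115], [-0.001, -0.115, -0.993], [-1.0, 0.003, 0.001]]
ft_force: [0.4, -1.0, -0.6]
grip_width: 0.0855
wrist red 129 angle 79.9 0.031 0.054
wrist green 124 angle 87.3 0.037 0.057
top green none
13.7 [-0.03075187  0.03150946  0.0560988 ] [ 0.33697937 -0.3840422   0.32180341]
bar ((529.9940795898438, -130.9019775390625), (59.72273254394531, 15.97833251953125), 80.0270004272461) top z 0.15126892729370778 hub top 0.12138076923466862 1764 1986
```

View pics/c1.png

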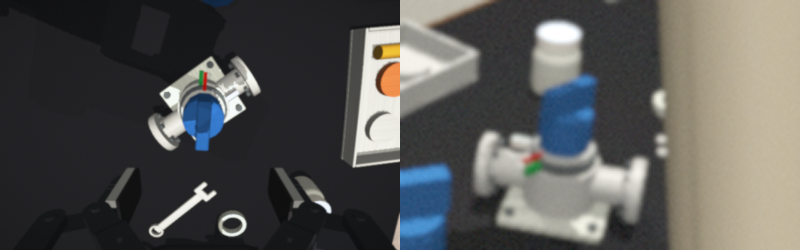

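```bash
python3 - <<'E'
from h import *
z=np.load("pics/w1c.npz");C0=(z["K"],z["D"],z["T"]);i0=cv2.imread("pics/w1.png");d0=np.load("pics/w1d.npy")
C1=cal("wrist");i1,d1=cams.get_image("wrist")
for n,C,im,d in(("start",C0,i0,d0),("now",C1,i1,d1)):
    H=cv2.cvtColor(im,cv2.COLOR_BGR2HSV)
    v,u=np.mgrid[0:400,0:640];v=v.ravel();u=u.ravel();o,dr=ray(C,np.c_[u,v]);P=(o+dr*d.ravel()[:,None]);r=P[:,:2]-[.5298,-.131];rr=np.hypot(*r.T);ok=(d.ravel()>0)&(rr<.1)
    for c,m in(("red",cv2.inRange(H,(0,150,80),(6,255,255))|cv2.inRange(H,(172,150,80),(180,255,255))),("green",cv2.inRange(H,(45,100,40),(85,255,255)))):
        k=ok&(m.ravel()>0)&(rr<.07);q=r[k];zz=np.median(P[k,2]);w=onplane(C,np.c_[u[k],v[k]],zz)[:,:2]-[.5298,-.131]
        l=cv2.fitLine(w.astype(np.float32),2,0,.01,.01).ravel()
        print(n,c,k.sum(),"z",zz.round(4),"angle",np.degrees(np.arctan2(*w.mean(0)[::-1])).round(1),"line",np.degrees(np.arctan2(l[1],l[0])).round(1))
    k=ok&(P[:,2]>.03)&(P[:,2]<.073)&(rr>.06)&(rr<.095);q=r[k]
    a,b=q[q[:,1]>0],q[q[:,1]<0]
    # base plate square
    g=ok&(P[:,2]>.006)&(P[:,2]<.013);rc=cv2.minAreaRect((r[g]*1000).astype(np.float32))
    dv=np.median(a,0)-np.median(b,0);print("ports",len(a),len(b),np.degrees(np.arctan2(dv[1],dv[0])).round(1),"base",rc)
c=np.array([.5298,-.131]);N=500;g=(np.arange(N)-N/2)*.00028
X,Y=np.meshgrid(c[0]+g,c[1]-g);o=[]
for C,im in((C0,i0),(C1,i1)):
    uv=proj(C,np.c_[X.ravel(),Y.ravel(),np.full(X.size,.078)]).astype(np.float32).reshape(N,N,2);o.append(cv2.remap(im,uv[...,0],uv[...,1],cv2.INTER_CUBIC)[:,100:500])
cv2.imwrite("pics/cmp.png",np.hstack(o))
E
```

```text
start red 100 z 0.0793 angle 28.5 line 28.5
start green 114 z 0.0735 angle 86.5 line 79.3
ports 1435 1463 28.3 base ((5.404632568359375, 1.9276351928710938), (161.33743286132812, 110.1631851196289), 28.02430534362793)
now red 139 z 0.0796 angle 80.1 line 80.3
now green 126 z 0.0737 angle 87.5 line 79.2
ports 1828 1829 28.3 base ((-0.2589149475097656, -0.887420654296875), (149.3039093017578, 109.69808197021484), 28.248258590698242)
```

View pics/cmp.png

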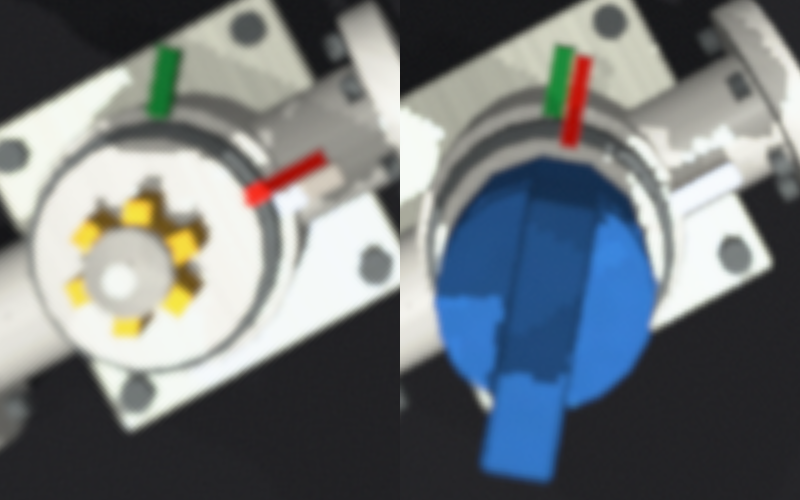

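The valve's x (port axis) lies at 28.3° and the pointer is now at 80.1°, so the spindle is at about 0.905 rad, at the stop. The green mark is merely drawn offset sideways and is parallel to the pointer. Handle flush, gripper clear: hand in.

```bash
python3 -c "
from h import *
print(sensors.observe()['time_s']);print(env.close_job())"
```

```text
13.85
the job is handed in; nothing more can be done
None
```

The blue T-handle is on the valve spindle, fully home and turned open against the stop. I released it and handed the job in at 13.85 s; the hand-in returned no verdict.

**What I did:** I picked the smaller blue handle (bar measured 59–60 mm) and lined its bar up with the splines, which I read from the camera at about 24.8°. The teeth meshed straight away with no contact load, so no rocking was needed. I pushed it home with about 7 N, turned it anticlockwise until the torque rose to about 1.1 N m, eased back, let go and lifted clear.

**Last checks:**
- **Seating:** the bar top is at 0.151 m and the hub top at 0.121 m, about 1 mm below nominal. The bar centre is at (0.5300, -0.1309), within about 0.3 mm of the measured axis.
- **Valve angle:** the red pointer is 51.8° from the port axis, about 0.905 rad.
- **Release:** the wrist force is back to about zero and the gripper is about 0.1 m above where it let go.

**One disagreement:** taken by its centre, the green mark stands about 7° beyond the pointer, which would have meant about 0.77 rad. I put this down to the mark being offset sideways, because the mark is parallel to the pointer and the port axis and the torque at the stop both say fully open.

I did not re-measure the bystanders at the end; nothing I did went near them.

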